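# Nest the flatted drive hubs on the hydraulics bench

### The arm

A 7-joint arm with a two-finger parallel gripper is mounted at the origin on the work surface. World frame = base frame: x ahead of the robot, y to its left, z up, the work surface at z = 0. Lengths are in m, angles in rad, forces in N, time in s.
With the tool pointing down it reaches from about 0.375 to 0.925 m from the base axis. Payload 3.1 kg.
Tool frame: the origin (TCP) lies between the finger pads; the fingertips stand 19 mm ahead of it and the grasp point (between the pads) is the TCP; z points along the fingers, y is the line along which they close (so a half turn about z gives the same grasp; the last joint's range is limited). The gripper opens to 85 mm and grips with 20 to 120 N. Pads are 22 mm wide; open, the fingers measure 114 mm over their backs; the gripper's body (76 mm by 85 mm) begins 54 mm behind the grasp point. The pads swing forward as they close: fully open they stand 13 mm farther back than shut.
Start: joints at [1.18, 0.383, 0.044, 1.598, -0.018, 1.161, -0.05], TCP at [0.188, -0.622, 0.25] pointing down, gripper open.
Joint ranges: [-2.61, 2.61], [-0.41, 2.15], [-1.48, 1.57], [0, 2.5], [-1.57, 4.71], [0.05, 1.97], [-2.85, 2.85]. Speed limits (rad/s): [2.79, 2.79, 3.14, 3.14, 3.14, 3.14, 3.14].

### API

Orientations are given as a unit quaternion [x, y, z, w].
In Python, from bench import move_ptp, movel, move_j, move_gripper, pause, inverse_kinematics, read_camera, camera_params, MotionError, sign_off, look_for, tip_of, read_time_s, read_qpos, read_joint_vel, read_effort, read_eef_pos, read_tcp_rot, read_ft_force, read_ft_torque, read_finger_gap, read_grasp_force gives the robot as it stands. Calls block until the motion is done:
- move_ptp(position, orientation): joint-space move of the TCP to a pose.
- movel(position, orientation=None, speed=0.15): straight line of the TCP; orientation=None keeps the orientation; speed is the mean speed in m/s.
- move_j(angles): joint-space move.
- move_gripper(opening, effort=None): finger opening in m; effort is the grip in N (None keeps the last); returns when the fingers have stopped.
- pause(seconds).
- inverse_kinematics(position, orientation): joint angles nearest the present ones, or None.
- read_camera(name): name is "scene" or "top" or "wrist"; returns the picture (400x640x3 uint8, red, green, blue); there is no depth.
- camera_params(name): a dict with "K" (3x3 intrinsics, pixels), "camera_from_world" (4x4, takes a point from world to camera coordinates). Camera axes: x right, y down, z forward; pixel columns grow to the right and rows downward; lengths in m; the calibration is good to about 2 mm. A picture is of the moment at which its call begins: read the wrist's pose just before it. camera_params takes no time and is no camera call; for the wrist camera it gives the pose at the moment of the call.
A pose or a line that the arm cannot do raises MotionError and nothing moves.
- sign_off(): hands the job in; it is judged then, once.
Trained networks look in the newest picture that a camera, given by its name, has taken for a name from the list of things; names that differ only in an ending like _2 or _b are one class to them, and where a whole thing is asked for, a point or a joint stands for the part that bears it (a point fixed in the world has none). Each returns a list of dicts, best first, with "confidence" (0 to 1); they miss things now and then, are a little off and sometimes report something else, mostly with a low value. They report only what shows in the picture. A call takes as long as a camera call. They do not tell look-alikes from the thing itself.
- look_for(camera, name): "at" ([column, row] in pixels, amid what is visible of it).
- tip_of(camera, name): "at" ([column, row] in pixels: a listed point, or the origin of a listed thing).
Readings, each from a call of its own:
- read_time_s(): time.
- read_qpos(): joint angles.
- read_joint_vel(): joint speeds.
- read_effort(): joint torques, N m.
- read_eef_pos(): TCP position.
- read_tcp_rot(): TCP orientation.
- read_ft_force(): force on the tool from outside, world axes, zero at the start.
- read_ft_torque(): the same for the moment, N m.
- read_finger_gap(): finger opening in m.
- read_grasp_force(): force on a finger pad.
Only numpy, scipy, OpenCV 4.12 (cv2) and the standard library are available. Lean on these libraries where they do the work, as an engineer would, in place of code of your own. Each camera call takes 0.05 s, during which the arm holds its last target. There are 200 camera calls.

### The job

Put the three steel hubs that have a flat on their flange into the D-shaped nests, each in the nest of its own size, turned so that its flat faces the nest's flat wall and it sits fully down on the pocket floor. Leave the two plain round hubs standing where they are.

Things in the scene. Friction and masses are not known exactly. Their poses are not given: they have to be found in the camera images.
- hub_small: The small flatted hub, loose, bright steel, 0.14 to 0.26 kg: flange 52 mm in diameter, 12 mm thick, with one straight flat cut off its edge 11 mm from the axis; on it a central round boss 20 mm in diameter, 45 mm tall, dark bore mark on top (57 mm overall). Pick it up by the boss from above. Origin: centre of the underside; z up; +x points from the axis square to the flat.
- hub_medium: The medium flatted hub, loose, bright steel, 0.25 to 0.46 kg: flange 66 mm in diameter, 12 mm thick, with one straight flat cut off its edge 16 mm from the axis; on it a central round boss 26 mm in diameter, 45 mm tall, dark bore mark on top (57 mm overall). Pick it up by the boss from above. Origin: centre of the underside; z up; +x points from the axis square to the flat.
- hub_large: The large flatted hub, loose, bright steel, 0.38 to 0.72 kg: flange 80 mm in diameter, 12 mm thick, with one straight flat cut off its edge 20 mm from the axis; on it a central round boss 32 mm in diameter, 45 mm tall, dark bore mark on top (57 mm overall). Pick it up by the boss from above. Origin: centre of the underside; z up; +x points from the axis square to the flat.
- nest_small: The small nest, for the small flatted hub: fixed white block 82 mm square, 16 mm high, with a D-shaped pocket 10 mm deep, black floor 6 mm above the bench; pocket 62 mm in diameter, cut straight by a flat wall 16 mm from its centre (5 mm clearance all round the hub). Origin: on the bench under the pocket's centre; z up; +x points from the centre square to the flat wall.
- nest_medium: The medium nest, for the medium flatted hub: fixed white block 96 mm square, 16 mm high, with a D-shaped pocket 10 mm deep, black floor 6 mm above the bench; pocket 76 mm in diameter, cut straight by a flat wall 21 mm from its centre (5 mm clearance all round the hub). Origin: on the bench under the pocket's centre; z up; +x points from the centre square to the flat wall.
- nest_large: The large nest, for the large flatted hub: fixed white block 110 mm square, 16 mm high, with a D-shaped pocket 10 mm deep, black floor 6 mm above the bench; pocket 90 mm in diameter, cut straight by a flat wall 25 mm from its centre (5 mm clearance all round the hub). Origin: on the bench under the pocket's centre; z up; +x points from the centre square to the flat wall.
- plain_a: A hub without a flat, standing loose on the bench: bright steel, full round flange 66 mm in diameter and 12 mm thick, boss 26 mm in diameter and 45 mm tall. It does not belong in a nest and stays where it is. Origin: centre of the underside; z up.
- plain_b: A hub without a flat, standing loose on the bench: bright steel, full round flange 52 mm in diameter and 12 mm thick, boss 20 mm in diameter and 45 mm tall. It does not belong in a nest and stays where it is. Origin: centre of the underside; z up.
Not all that is in view belongs to the job. Leave any red look-alike of the hub_large alone. What is shaped like the plain_a but brown is not meant.

How it is judged:
By the outcome, as a careful person would: the job done as asked, in the order asked, and still so for the second after the job is handed in, with the robot touching nothing.
It also fails if it takes over 77 s, if anything falls off the work surface, if the arm or the gripper's body presses on something with over 40 N, if the wrist force passes 120 N, or if a joint passes its speed limit or range.

## Working session

There is one attempt and no reset: what is moved stays moved. The work goes in short steps, each a Python script; the robot and the scene stay as the last script left them, time stands still between calls to the robot, and variables do not carry over. Pictures are saved under pics/ and viewed, at most 14 in all, crops included, and the job is handed in when it is done.

```bash
mkdir -p pics; ls; python3 - <<'E'
from bench import *
import cv2
for c in ("top","scene"):
    im=read_camera(c); cv2.imwrite(f"pics/{c}0.png",im[:,:,::-1])
    p=camera_params(c); print(c,p["K"],p["camera_from_world"])
    for n in ["hub_small","hub_medium","hub_large","nest_small","nest_medium","nest_large","plain_a","plain_b"]:
        print(n,[(d["at"],round(d["confidence"],2)) for d in look_for(c,n)])
print(read_time_s(),read_tcp_rot())
E
```

```text
pics
top [[439.08669086   0.         323.71335415]
 [  0.         439.08669086 205.18831339]
 [  0.           0.           1.        ]] [[-0.02042293 -0.99978851  0.00241499 -0.00862106]
 [-0.97993388  0.01953821 -0.19836291  0.50038797]
 [ 0.19827377 -0.00641768 -0.98012567  0.89817295]
 [ 0.          0.          0.          1.        ]]
hub_small [([207.2, 244.0], 0.86)]
hub_medium [([366.6, 219.6], 0.79)]
hub_large [([322.8, 241.6], 0.83), ([236.1, 295.4], 0.73), ([267.1, 222.8], 0.49)]
nest_small [([312.1, 150.0], 0.92), ([206.0, 243.8], 0.58)]
nest_medium [([231.0, 148.6], 0.62)]
nest_large [([402.2, 146.0], 0.96), ([205.7, 245.1], 0.5)]
plain_a [([417.3, 241.0], 0.84), ([208.0, 244.6], 0.73), ([266.5, 221.8], 0.68), ([426.3, 297.6], 0.62)]
plain_b [([417.3, 241.0], 0.84), ([208.0, 244.6], 0.73), ([266.5, 221.8], 0.68), ([426.3, 297.6], 0.62)]
scene [[407.01343236   0.         322.60091555]
 [  0.         407.01343236 197.70395173]
 [  0.           0.           1.        ]] [[-0.26139723  0.96499259 -0.02146619  0.13411007]
 [ 0.62989361  0.15369002 -0.76132347 -0.27518729]
 [-0.73137236 -0.21252926 -0.64801681  1.28256646]
 [ 0.          0.          0.          1.        ]]
hub_small [([439.2, 206.5], 0.57)]
hub_medium [([277.2, 195.5], 0.86)]
hub_large [([414.7, 173.2], 0.88), ([329.2, 194.5], 0.69)]
nest_small [([312.1, 264.7], 0.89), ([280.0, 196.0], 0.5)]
nest_medium [([404.8, 282.5], 0.86), ([376.1, 213.7], 0.27)]
nest_large [([211.5, 240.4], 0.94), ([438.3, 208.7], 0.49)]
plain_a [([374.6, 213.2], 0.79), ([244.5, 181.5], 0.61), ([259.1, 150.7], 0.58), ([312.9, 263.8], 0.15)]
plain_b [([374.6, 213.2], 0.79), ([244.5, 181.5], 0.61), ([259.1, 150.7], 0.58), ([312.9, 263.8], 0.15)]
0.9 [ 9.89298188e-01  1.45907827e-01  1.16161262e-05 -1.25835950e-05]
```

```bash
python3 - <<'E'
import cv2
im=cv2.imread("pics/top0.png"); cv2.imwrite("pics/top0c.png",cv2.resize(im[90:330,160:480],None,fx=2.5,fy=2.5,interpolation=cv2.INTER_CUBIC))
E
```

```text
(no output)
```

View pics/top0c.png

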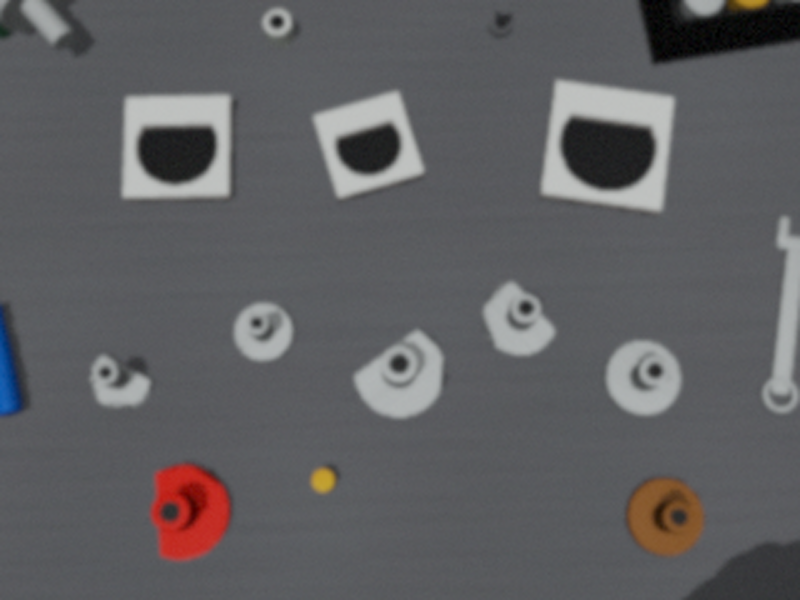

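The top view shows the flatted hubs at crop pixels small (105,373), medium (526,309) and large (399,364). The plain hubs are at (258,323) and (655,371). The nests are medium (177,147), small (368,145) and large (607,145), with flat walls toward the image top. Red and brown decoys sit below.

```bash
cat > h.py <<'E'
from bench import *
import numpy as np, cv2
from scipy.spatial.transform import Rotation as R
def ray(uv,P,z):
    T=np.array(P["camera_from_world"]);Ri=T[:3,:3].T;o=-Ri@T[:3,3]
    d=Ri@np.linalg.inv(P["K"])@np.array([uv[0],uv[1],1.]); return (o+d*(z-o[2])/d[2])[:2]
def proj(X,P):
    T=np.array(P["camera_from_world"]);X=np.atleast_2d(X)@T[:3,:3].T+T[:3,3];x=X@np.array(P["K"]).T
    return x[:,:2]/x[:,2:]
def down(yaw): # tool down, tool x axis at world angle yaw
    return (R.from_euler('z',yaw)*R.from_euler('x',np.pi)).as_quat()
def dshape(r,f,c,yaw,z,n=120):
    a=np.arccos(f/r);t=np.linspace(a,2*np.pi-a,n);p=np.c_[r*np.cos(t),r*np.sin(t)]
    c_,s=np.cos(yaw),np.sin(yaw);p=p@np.array([[c_,s],[-s,c_]])+c
    return np.c_[p,np.full(n,z)]
E
python3 - <<'E'
from h import *
P=camera_params("top")
f=lambda u:(u[0]/2.5+160,u[1]/2.5+90)
g=lambda u,z:ray(f(u),P,z)
for n,c,a,b in [("small",(105,373),(97,355),(150,378)),("medium",(526,309),(512,283),(555,328)),("large",(399,364),(355,377),(417,330))]:
    d=g(b,.012)-g(a,.012); print(n,g(c,.057),np.linalg.norm(d),"yaw",np.degrees(np.arctan2(d[0],-d[1])))
for n,c,a,b in [("medium",(177,147),(125,95),(231,95)),("small",(368,145),(313,115),(400,91)),("large",(607,145),(556,80),(675,97))]:
    d=g(b,.016)-g(a,.016); print("nest",n,g(c,.016),np.linalg.norm(d),"yaw",np.degrees(np.arctan2(d[0],-d[1])))
for n,c in [("a",(655,371)),("b",(258,323))]: print("plain",n,g(c,.057))
q=R.from_quat(read_tcp_rot()).as_matrix();T=np.array(camera_params("wrist")["camera_from_world"]);C=-T[:3,:3].T@T[:3,3]
print("tcp x axis yaw",np.degrees(np.arctan2(q[1,0],q[0,0])),"cam in tcp",q.T@(C-read_eef_pos()),"cam fwd in tcp",q.T@T[2,:3],camera_params("wrist")["K"][0],read_qpos())
E
```

```text
small [0.43066215 0.23949968] 0.05217061409714099 yaw -24.2819863814752
medium [ 0.47840754 -0.11800467] 0.05567801289352239 yaw -48.62504998811621
large [ 0.43331388 -0.0086387 ] 0.06920550915191505 yaw 36.31955932273286
nest medium [0.64342903 0.19179296] 0.09833275369547105 yaw -1.1159739301793155
nest small [0.64191517 0.016283  ] 0.08381207607233838 yaw 15.169152019762011
nest large [ 0.63760498 -0.2036039 ] 0.1113816639371253 yaw -9.764862364356636
plain a [ 0.4230136  -0.22481195]
plain b [0.47085866 0.11077569]
tcp x axis yaw 16.779705971078933 cam in tcp [ 0.06563461  0.00013203 -0.12314528] cam fwd in tcp [-0.25794413 -0.00101788  0.9661593 ] [330.77772026   0.         322.25580502] [ 1.18018462  0.38290019  0.04388121  1.59790617 -0.01789856  1.16119842
 -0.04991449]
```

```bash
cat >> h.py <<'E'
from scipy.optimize import minimize
D=dict(small=(.026,.011,.010,.082),medium=(.033,.016,.013,.096),large=(.040,.020,.016,.110))
def hulls(kind,s,p,z0=0.):
    r,f,b,w=D[s];x,y,a=p
    if kind=="nest":
        k=w/2*np.sqrt(2)*np.c_[np.cos(t:=np.radians([45,135,225,315])+a),np.sin(t)]+[x,y]
        return [np.vstack([np.c_[k,np.full(4,z)] for z in (0,.016)])]
    return [np.vstack([dshape(r,f,[x,y],a,z0+z) for z in (0,.012)]),
            np.vstack([dshape(b,b*.9999,[x,y],a,z0+z) for z in (.012,.057)])]
S=4
def fit(kind,s,p0,img,P,thr=135,z0=0.,dbg=None):
    c=proj([p0[0],p0[1],.02],P)[0];sc=np.array(P["K"])[0,0]*.075/ (np.array(P["camera_from_world"])@[p0[0],p0[1],.02,1])[2]
    u0,v0=np.maximum((c-sc).astype(int),0);u1,v1=(c+sc).astype(int)
    cr=cv2.resize(img[v0:v1,u0:u1],None,fx=S,fy=S,interpolation=cv2.INTER_CUBIC)
    m=((cr.min(2)>thr)).astype(np.uint8)
    off=np.array([u0,v0])
    def rend(p):
        o=np.zeros_like(m)
        for h in hulls(kind,s,p,z0):
            q=cv2.convexHull(((proj(h,P)-off+.5)*S-.5).astype(np.float32))
            cv2.fillConvexPoly(o,np.round(q*16).astype(np.int32),1,shift=4)
        return o
    # keep blobs that touch the initial guess, fill their holes
    n,l=cv2.connectedComponents(m);g=rend(p0)
    keep=[i for i in range(1,n) if (g[l==i].mean()>.3)]
    m=np.isin(l,keep).astype(np.uint8)
    cs,_=cv2.findContours(m,cv2.RETR_EXTERNAL,cv2.CHAIN_APPROX_NONE);cv2.drawContours(m,cs,-1,1,-1)
    def cost(q):
        o=rend(np.array(q)*[.001,.001,.02]+p0);return 1-(o&m).sum()/max((o|m).sum(),1)
    best=min((minimize(cost,[dx,dy,da],method="Nelder-Mead",options=dict(initial_simplex=np.array([[dx,dy,da],[dx+5,dy,da],[dx,dy+5,da],[dx,dy,da+6]]),xatol=.02,fatol=1e-5)) for dx,dy,da in [(0,0,0),(-2,-2,-3),(2,-2,3)]),key=lambda r:r.fun)
    p=best.x*[.001,.001,.02]+p0
    if dbg:
        e=rend(p);cs,_=cv2.findContours(e,cv2.RETR_EXTERNAL,cv2.CHAIN_APPROX_NONE)
        v=cr.copy()[:,:,::-1].copy();cv2.drawContours(v,cs,-1,(0,0,255),1);cs,_=cv2.findContours(m,cv2.RETR_EXTERNAL,cv2.CHAIN_APPROX_NONE);cv2.drawContours(v,cs,-1,(0,255,0),1);cv2.imwrite(dbg,cv2.resize(v,(260,260)))
    return p,1-best.fun
E
python3 - <<'E'
from h import *
import json
img=cv2.imread("pics/top0.png")[:,:,::-1];P=camera_params("top")
I={("hub","small"):(.431,.239,-24),("hub","medium"):(.478,-.118,-49),("hub","large"):(.433,-.009,36),("nest","medium"):(.643,.192,-1),("nest","small"):(.642,.016,15),("nest","large"):(.638,-.204,-10)}
o={}
t=[]
for k,v in I.items():
    p,q=fit(*k,np.array([v[0],v[1],np.radians(v[2])]),img,P,dbg="pics/_t.png");t.append(cv2.imread("pics/_t.png"))
    print(k,p[:2].round(4),np.degrees(p[2]).round(1),round(q,3));o[" ".join(k)]=list(p)
json.dump(o,open("coarse.json","w"))
cv2.imwrite("pics/fit0.png",np.vstack([np.hstack(t[:3]),np.hstack(t[3:])]))
E
```

```text
('hub', 'small') [0.4323 0.2403] -28.6 0.706
('hub', 'medium') [ 0.4805 -0.1173] -52.0 0.921
('hub', 'large') [ 0.4343 -0.0073] 34.7 0.93
('nest', 'medium') [0.6481 0.1943] 0.7 0.959
('nest', 'small') [0.6472 0.0177] 16.6 0.957
('nest', 'large') [ 0.6419 -0.2049] -9.7 0.971
```

View pics/fit0.png

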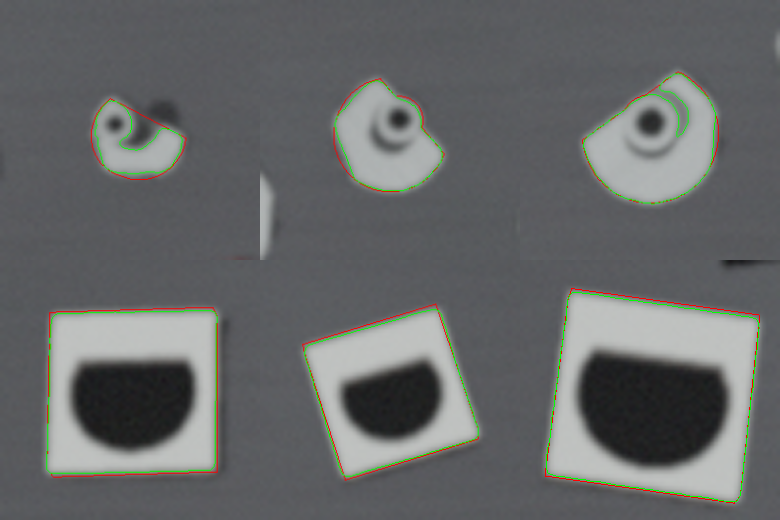

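The fits lie on the outlines; only small-hub mask suffers from shadow. Next I take close wrist looks at the large nest and the large hub.

```bash
cat >> h.py <<'E'
import json
C={tuple(k.split()):np.array(v) for k,v in json.load(open("coarse.json")).items()}
def yaws(s):
    rot=(C["nest",s][2]-C["hub",s][2])
    az=np.arctan2(C["hub",s][1],C["hub",s][0]);an=np.arctan2(C["nest",s][1],C["nest",s][0])
    y=np.pi/2+(az+an)/2
    return y-rot/2,y+rot/2
def look(kind,s,yaw,z=.2,tag="",thr=135):
    p=C[kind,s];u=np.array([np.cos(yaw),np.sin(yaw)])
    move_ptp([*(p[:2]-.05*u),z],down(yaw));pause(.15)
    P=camera_params("wrist");img=read_camera("wrist")
    cv2.imwrite(f"pics/_raw_{kind}_{s}{tag}.png",img[:,:,::-1]);np.save(f"pics/_P_{kind}_{s}{tag}.npy",P,allow_pickle=True)
    r,q=fit(kind,s,p,img,P,dbg=f"pics/_fit_{kind}_{s}{tag}.png",thr=thr)
    print(kind,s,r[:2].round(4),np.degrees(r[2]).round(1),"iou",round(q,3),"delta mm",((r-p)[:2]*1e3).round(1),"t",read_time_s())
    return r
E
python3 - <<'E'
from h import *
g,pl=yaws("large")
look("nest","large",g);look("hub","large",g)
v=[cv2.imread("pics/_raw_hub_large.png"),cv2.imread("pics/_raw_nest_large.png")]
f=[cv2.imread("pics/_fit_hub_large.png"),cv2.imread("pics/_fit_nest_large.png")]
cv2.imwrite("pics/look1.png",np.vstack([np.hstack([cv2.resize(i,(400,250)) for i in v]),np.hstack([cv2.resize(i,(400,350)) for i in f])]))
E
```

```text
nest large [ 0.6396 -0.2026] -9.9 iou 0.968 delta mm [-2.3  2.4] t 3.2333
hub large [ 0.4351 -0.006 ] 35.0 iou 0.964 delta mm [0.9 1.2] t 4.5417
```

View pics/look1.png

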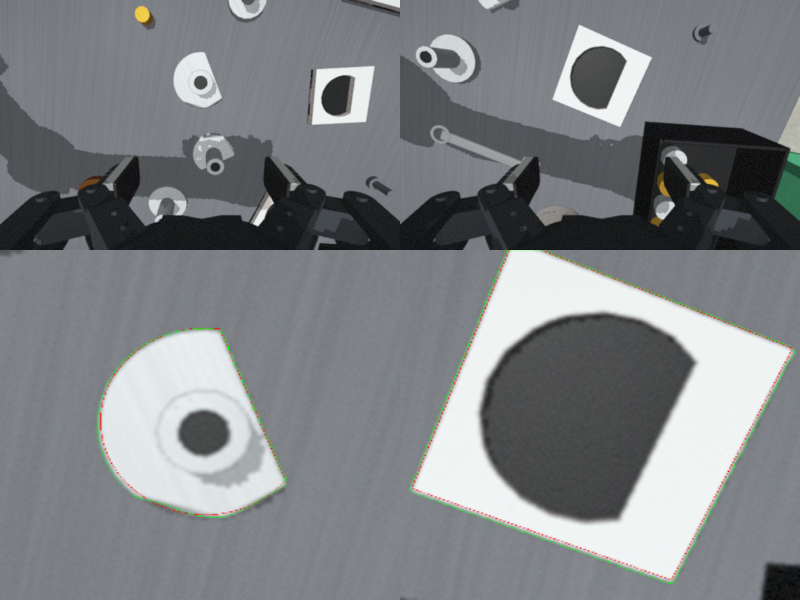

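The wrist look shows the large hub's flat at 35° and its nest's flat wall at -10°, both with clean outline fits. Now I grasp and place it, then look at the next pair.

```bash
cat >> h.py <<'E'
def transfer(s,hub,nest,gy):
    py=gy+(nest[2]-hub[2]);b=2*D[s][2]
    move_ptp([*hub[:2],.13],down(gy))
    movel([*hub[:2],.038],speed=.12)
    move_gripper(b-.004,80);pause(.2)
    print("gap",read_finger_gap(),"F",read_grasp_force())
    movel([*hub[:2],.14],speed=.15);print("lifted gap",read_finger_gap(),"ft",read_ft_force().round(1))
    move_ptp([*nest[:2],.13],down(py));pause(.2)
    cv2.imwrite(f"pics/_carry_{s}.png",read_camera("wrist")[:,:,::-1])
    movel([*nest[:2],.065],speed=.15);movel([*nest[:2],.0445],speed=.04);pause(.1)
    print("down ft",read_ft_force().round(1),"z",read_eef_pos(),"gap",read_finger_gap())
    move_gripper(min(b+.035,.085));pause(.15)
    movel([*nest[:2],.16],speed=.2);print("t",read_time_s())
E
python3 - <<'E'
from h import *
g,_=yaws("large")
transfer("large",np.array([.4351,-.0060,np.radians(35)]),np.array([.6396,-.2026,np.radians(-9.9)]),g)
g,_=yaws("medium")
look("nest","large",g,tag="_done")
look("nest","medium",g);look("hub","medium",g)
n="_raw_nest_large_done _carry_large _fit_hub_medium _fit_nest_medium".split()
v=[cv2.resize(cv2.imread(f"pics/{i}.png"),(400,250)) for i in n[:2]]+[cv2.resize(cv2.imread(f"pics/{i}.png"),(400,350)) for i in n[2:]]
cv2.imwrite("pics/look2.png",np.vstack([np.hstack(v[:2]),np.hstack(v[2:])]))
E
```

```text
gap 0.030406749777796612 F 78.52620363235474
lifted gap 0.0305331122522636 ft [ 0.2  0.3 -6.4]
down ft [-3.9  0.4  0.1] z [ 0.6392909  -0.20264282  0.04475313] gap 0.030107591383738558
t 11.4917
nest large [ 0.6401 -0.2029] -10.1 iou 0.979 delta mm [-1.8  2. ] t 12.0583
nest medium [0.6599 0.2136] -25.1 iou 0.475 delta mm [11.8 19.3] t 13.7417
hub medium [ 0.4802 -0.117 ] -50.8 iou 0.962 delta mm [-0.3  0.3] t 15.275
```

View pics/look2.png

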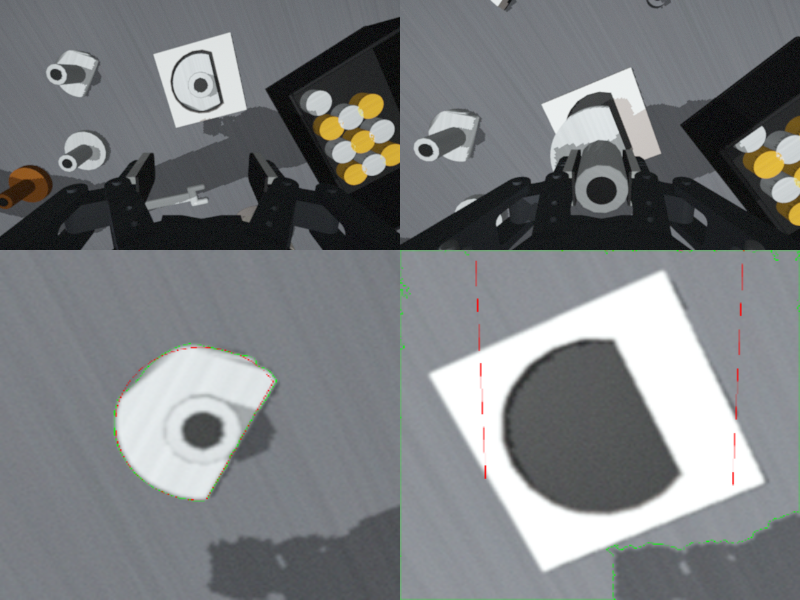

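The large hub sits in its nest with its flat at the flat wall. The medium-nest mask leaked onto bright bench, so I refit it from the saved picture with a higher threshold. I also check the seated large hub up close.

```bash
python3 - <<'E'
from h import *
ld=lambda n:(cv2.imread(f"pics/_raw_{n}.png")[:,:,::-1],np.load(f"pics/_P_{n}.npy",allow_pickle=True).item())
for t in (170,190,205):
  for n,k in (("nest_medium",("nest","medium")),("hub_medium",("hub","medium")),("nest_large_done",("nest","large"))):
    p,q=fit(*k,C[k],*ld(n),thr=t,dbg=f"pics/_f_{n}.png");print(t,n,p[:2].round(4),np.degrees(p[2]).round(1),round(q,3))
img,P=ld("nest_large_done");c=proj([.64,-.2027,.016],P)[0].astype(int)
v=cv2.resize(img[c[1]-75:c[1]+75,c[0]-75:c[0]+75,::-1],(500,500),interpolation=cv2.INTER_CUBIC)
cv2.imwrite("pics/look3.png",np.hstack([v,cv2.copyMakeBorder(cv2.imread("pics/_f_nest_medium.png"),0,240,0,0,0)]))
E
```

```text
170 nest_medium [0.6469 0.1941] 0.1 0.978
170 hub_medium [ 0.4807 -0.1167] -51.9 0.938
170 nest_large_done [ 0.6398 -0.2032] -9.9 0.997
190 nest_medium [0.6466 0.194 ] 0.1 0.99
190 hub_medium [ 0.4809 -0.1169] -51.1 0.901
190 nest_large_done [ 0.6397 -0.2033] -9.8 0.99
205 nest_medium [0.6466 0.1938] 0.0 0.997
205 hub_medium [ 0.4808 -0.1171] -51.1 0.858
205 nest_large_done [ 0.6395 -0.2036] -9.8 0.979
```

View pics/look3.png

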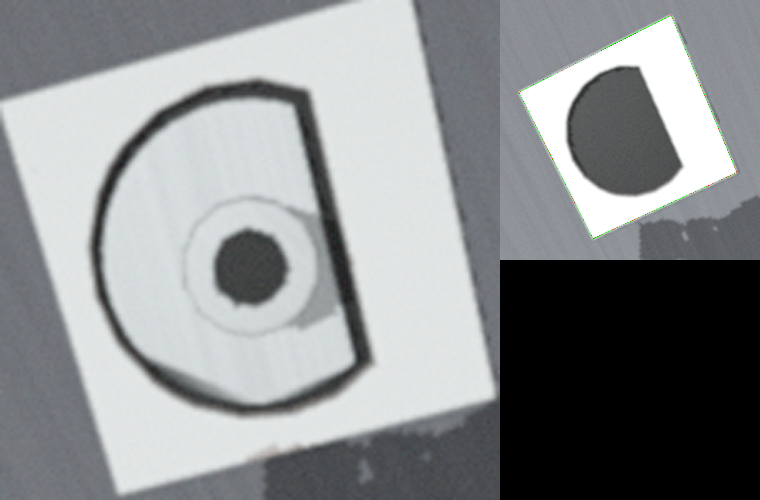

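The large hub is fully seated, with an even dark gap all round. Medium next, then looks at the small pair with the threshold picked by fit quality.

```bash
cat >> h.py <<'E'
def refit(kind,s,tag=""):
    n=f"{kind}_{s}{tag}";a=(cv2.imread(f"pics/_raw_{n}.png")[:,:,::-1],np.load(f"pics/_P_{n}.npy",allow_pickle=True).item())
    p,q,t=max((*fit(kind,s,C[kind,s],*a,thr=t),t) for t in [0]) if 0 else max(((*fit(kind,s,C[kind,s],*a,thr=t),t) for t in (120,135,150,170,190,205)),key=lambda r:r[1])
    fit(kind,s,C[kind,s],*a,thr=t,dbg=f"pics/_fit_{n}.png");print("refit",n,p[:2].round(4),np.degrees(p[2]).round(1),round(q,3),"thr",t);return p
E
sed -i 's/max((\*fit(kind,s,C\[kind,s\],\*a,thr=t),t) for t in \[0\]) if 0 else //' h.py
python3 - <<'E'
from h import *
g,_=yaws("medium")
transfer("medium",np.array([.4803,-.1169,np.radians(-51)]),np.array([.6466,.1939,0]),g)
g,_=yaws("small")
look("nest","medium",g,tag="_done",thr=190)
look("nest","small",g,thr=190);look("hub","small",g)
refit("nest","small");refit("hub","small")
n="_raw_nest_medium_done _raw_hub_small _fit_hub_small _fit_nest_small".split()
v=[cv2.resize(cv2.imread(f"pics/{i}.png"),(400,250)) for i in n[:2]]+[cv2.resize(cv2.imread(f"pics/{i}.png"),(400,350)) for i in n[2:]]
a=cv2.imread("pics/_raw_nest_medium_done.png");P=np.load("pics/_P_nest_medium_done.npy",allow_pickle=True).item();c=proj([.6466,.1939,.016],P)[0].astype(int)
v[0]=cv2.resize(a[max(c[1]-70,0):c[1]+70,c[0]-112:c[0]+112],(400,250))
cv2.imwrite("pics/look4.png",np.vstack([np.hstack(v[:2]),np.hstack(v[2:])]))
E
```

```text
gap 0.024643549254761254 F 78.13310265541077
lifted gap 0.02445370337445279 ft [-0.2  0.3 -3.5]
down ft [-2.8 -2.1  3.9] z [0.64647164 0.19366588 0.04497619] gap 0.02462762197261236
t 22.35
nest medium [0.6467 0.1938] 0.0 iou 0.993 delta mm [-1.4 -0.6] t 23.05
nest small [0.6452 0.0177] 15.8 iou 0.987 delta mm [-2.  0.] t 23.9917
hub small [0.433  0.2403] -29.3 iou 0.941 delta mm [ 0.7 -0. ] t 25.375
refit nest_small [0.645  0.0177] 15.9 0.996 thr 205
refit hub_small [0.433  0.2401] -28.7 0.947 thr 150
```

View pics/look4.png

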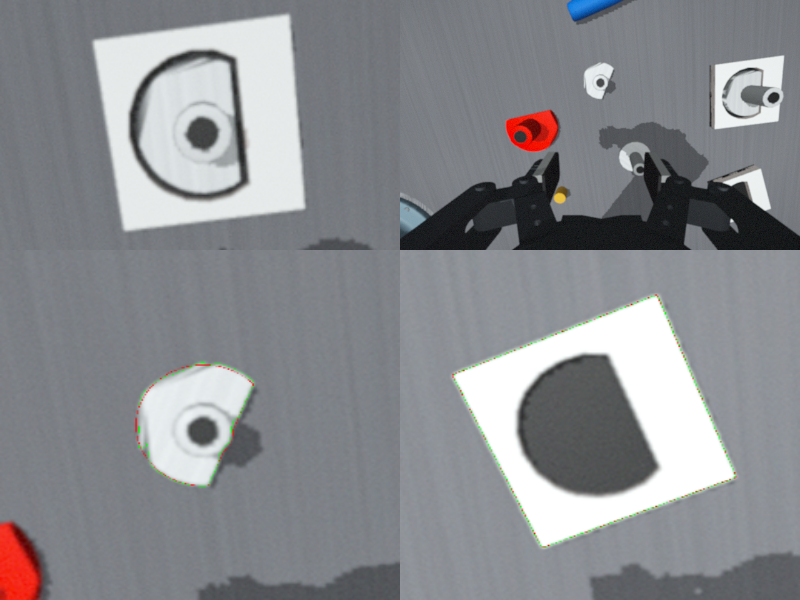

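The medium hub is seated, and the fits for the small hub and its nest are good. The red decoy is more than 100 mm to the side, clear of the fingers.

```bash
python3 - <<'E'
from h import *
g,_=yaws("small")
transfer("small",np.array([.4330,.2402,np.radians(-28.9)]),np.array([.6451,.0177,np.radians(15.9)]),g)
look("nest","small",g,tag="_done",thr=190)
a=cv2.imread("pics/_raw_nest_small_done.png");P=camera_params("wrist");c=proj([.6451,.0177,.016],P)[0].astype(int)
v=cv2.resize(a[max(c[1]-75,0):c[1]+75,c[0]-75:c[0]+75],(400,400))
move_ptp([.42,.0,.3],down(g));move_ptp([.188,-.622,.25],down(np.radians(16.8)))
t=read_camera("top")[:,:,::-1]
cv2.imwrite("pics/look5.png",np.hstack([v,cv2.resize(t[90:330,160:480],(400,300)) if 0 else cv2.copyMakeBorder(cv2.resize(t[90:330,160:480],(400,300)),0,100,0,0,0)]))
print(read_time_s())
E
```

```text
gap 0.018749896578505013 F 77.75121331214905
lifted gap 0.018290538589722728 ft [ 0.1 -0.8 -3.5]
down ft [-2.7 -0.6  3.7] z [0.64490071 0.01744219 0.04485384] gap 0.01843723775250727
t 32.3
nest small [0.6451 0.0178] 15.7 iou 0.988 delta mm [-2.   0.1] t 33.1333
36.5167
```

View pics/look5.png

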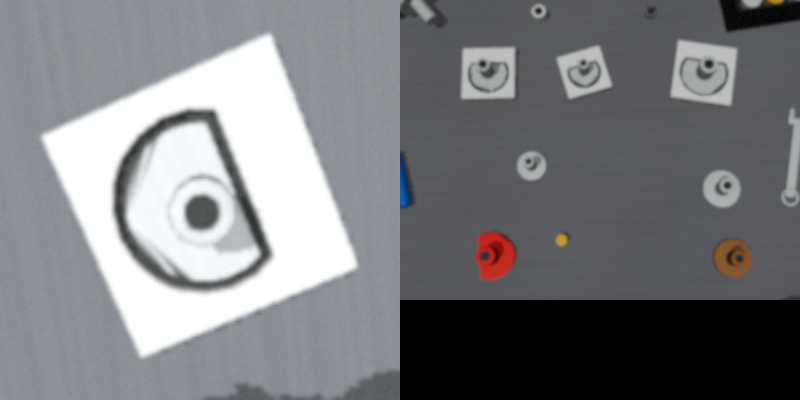

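All three hubs sit in their nests with their flats at the flat walls. The plain hubs are unmoved at right-panel pixels (531,165) and (721,188), and the decoys are untouched. The arm is clear, so I hand in.

```bash
python3 -c "
from bench import *
print(sign_off())"
```

```text
the job is handed in; nothing more can be done
None
```

All three flatted hubs are in the nests of their own size, flats to the flat walls and fully down as far as the close-up pictures show; the plain hubs stand where they were, and the job was handed in at about 36.5 s of the 77 s allowed.

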